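# Wedge the spring clip off the red reel's rod

## Task

Take the yellow-handled wedge from its rack, push its blade down between the rod and the back of the brass spring clip on the stand with the red reel, and so force the clip open and right off the rod, leaving it lying flat on top of that stand. Then hang the wedge back in its rack as you found it and let go. Do not touch the clip with the gripper, and leave the clip of the blue reel alone.

Things in the scene. Friction and masses are not known exactly. Their poses are not given: they have to be found in the camera images.
- wedge: Wedge hung upright in a fixed dark wooden rack (top 100 mm high, slot 68 x 38 mm). Origin: under the collar, on the blade's flat face (x = 0, facing +x), mid-width; z up. Metal blade 80 mm down, 24 wide in y; its -x side slopes: 28 mm thick at the collar, 4 at the tip. Collar x -28 to 0, y +-30, z 0 to 8. Yellow handle to grasp: x -26 to -2, y +-16, z 8 to 63. 180 g.
- stand_red: Fixed grey stand with the red reel. Origin: at bench level under its steel rod; z up. Flat top plate at z 90 mm, x -84 to 20, y +-45; the rod, 12 mm across, rises to z 106. Reel (64 mm across, top z 74) at x 60. Beside the rod the plate has a slot for the blade, x -68 to -6, y +-18, clear down to z 10. Insert the blade there with its flat face towards the rod (+x), its slope to the clip's back.
- clip_red: Loose oiled brass U-shaped spring clip, 8 mm high, flat on the plate. Origin: its underside, on the rod's axis; axes as the stand's. Back bar, 56 mm in y, inner face at x -26: a 20 mm gap to the rod. Sprung legs at y +-24 have lips gripping the rod's +x side. Off once pushed 15 mm to -x (10 to 20 N): blade down 8 mm from the rod till the collar is 15 mm over the plate, then draw it 12 mm to -x.
- clip_blue: The same kind of brass clip on the like stand with the blue reel: a bystander, to be left as it is. Origin and axes as for the other clip.
Mind the look-alikes: they are no part of the job. Leave any turquoise look-alike of the wedge alone. What is shaped like the clip_red but orange is not meant.

How it is judged:
On the way, in this order (a step that is already met when the one before it is completed fails the run):
1. the blade is in the gap between the red reel's rod and the back of its clip, which is still on (z of wedge in the frame of stand_red below 0.16 m and x of wedge in the frame of stand_red between -0.024 and 0 m and y of wedge in the frame of stand_red between -0.02 and 0.02 m and x of clip_red in the frame of stand_red above -0.012 m).
2. the clip is off the rod, pushed by the wedge still in the slot (x of clip_red in the frame of stand_red below -0.0145 m and z of wedge in the frame of stand_red below 0.17 m).
At the end, for the whole second after the job is handed in: The red reel's clip is off the rod (at least 14.5 mm towards the stand's -x) and lies flat and still on the stand's plate (height within 5 mm, tilt under 10 degrees); the wedge hangs upright and still in its rack within 30 mm of where it began, released (x of clip_red in the frame of stand_red below -0.0145 m and z of clip_red in the frame of stand_red between 0.085 and 0.095 m and angle between each of clip_red, wedge's own z axis and vertical below 0.17 rad and linear speed of each of clip_red, wedge below 0.02 m/s and distance of wedge from where it was at the start of the episode below 0.03 m); the robot touches nothing.
It fails at once if the gripper pushes on the red reel's clip (contact force between the fingers and clip_red above 2 N).
It fails at once if the blue reel's clip is shifted by more than 8 mm (distance of clip_blue from where it was at the start of the episode above 0.008 m).
It also fails if it takes over 50 s, if anything falls off the work surface, if the arm or the gripper's body presses on something with over 40 N, if the wrist force passes 120 N, or if a joint passes its speed limit or range.

## Robot

A 7-joint arm with a two-finger parallel gripper is mounted at the origin on the work surface. World frame = base frame: x ahead of the robot, y to its left, z up, the work surface at z = 0. Lengths are in m, angles in rad, forces in N, time in s.
With the tool pointing down it reaches from about 0.425 to 0.925 m from the base axis. Payload 6.8 kg.
Tool frame: the origin (TCP) lies at the centre of the arm's flange, where the gripper is bolted on; the fingertips stand 173 mm ahead of it and the grasp point (between the pads) lies 155 mm ahead of it (r.hold_point_z is the distance from the TCP to the grasp point, in m); z points along the fingers, x is the direction in which the jaws open and shut, and the axes are right-handed (so a half turn about z gives the same grasp; the last joint's range is limited). The gripper opens to 85 mm and grips with 20 to 120 N. Pads are 22 mm wide; open, the fingers measure 114 mm over their backs; the gripper's body (76 mm by 85 mm) begins 54 mm behind the grasp point. The pads swing forward as they close: fully open they stand 13 mm farther back than shut.
Start: joints at [-1.431, 0.477, 0.022, 1.555, -0.011, 1.109, -0.083], TCP at [0.166, 0.654, 0.405] pointing down, gripper open.
Joint ranges: [-2.96, 2.96], [-0.34, 2.1], [-1.41, 1.46], [0.24, 2.44], [-1.37, 4.51], [0.17, 1.92], [-2.96, 2.96]. Speed limits (rad/s): [2.39, 2.39, 3.14, 3.14, 3.14, 3.14, 3.14].

## Interface

Orientations are given as a rotation vector (axis times angle).
In Python, from bench import r gives the robot as it stands.
- The arm moves only by the tool apply_moves, never from a script. Its arguments are lists of equal length, an entry for each row: "dp": the shift along the tool's x, y, z scaled (see below), a list of three; "twist": the turn, a rotation vector about the tool's x, y, z scaled (see below), a list of three; "jaw": the closure in counts, from 0 (fully open) to 255 (shut). In form: {"dp": [[x, y, z], ...], "twist": [[rx, ry, rz], ...], "jaw": [jaw, ...]}. A call has 1 to 20 rows; each row shifts and turns the pose as measured when the row begins, along the tool's axes as they then stand; what a row does not reach is not made up. The controller multiplies each number of a shift by 12 cm and each number of a turn by 120 degrees. A row lasts 1/10 s, in which the tool goes at most 50 mm and 8.59 degrees, less where a joint would pass 70% of its speed; a pose out of reach is approached as far as the arm can. A call with a number of a shift or a turn outside -1 to 1 is refused whole. A call with a gripper value outside its range is refused whole. The fingers move at their own pace and stop on an object; "grip_force" is the grip in N (left out, the last holds). Time passes only in rows, so rows that do not move let the fingers close. It gives the time, the measured TCP pose, the force and the opening at its end, in the units of the state.
- r.get_obs(): the state, without advancing time (a new reading comes with each control period).
- r.grab_frame(name): name is "scene" or "top" or "wrist"; returns a dict with "color" (480x640x3 uint8, red, green, blue), "z_map" (480x640 float32, m along the optical axis (not along the pixel's ray), 0 where there is no reading), "intrinsics" (3x3 intrinsics, pixels), "dist_coeffs" ([k1, k2, p1, p2, k3] as OpenCV has them; the pictures are not rectified), "R" (3x3) and "t" (3): a world point X has camera coordinates R X + t; the wrist camera has in their place "hand_eye" (4x4, takes a point from camera to tool coordinates, whose origin is the TCP and whose axes are the tool frame's). Camera axes: x right, y down, z forward; pixel columns grow to the right and rows downward; lengths in m; the calibration is good to about 2 mm. A picture is of the moment at which its call begins: read the wrist's pose just before it.
- r.hand_in(): hands the job in, once; it reports no verdict.
The state is a dict: "clock": time; "joints": joint angles; "qvel": joint speeds; "tau": joint torques, N m; "tcp_pos": TCP position; "orientation": TCP orientation; "contact_force": force on the tool from outside, world axes, zero at the start; "moment": the same for the moment, N m; "grip_width": finger opening in m.
Only numpy, scipy, OpenCV 4.12 (cv2) and the standard library are available. Lean on these libraries where they do the work, as an engineer would, in place of code of your own. Each camera call takes 0.05 s, during which the arm holds its last target.

## Working session

There is one attempt and no reset: what is moved stays moved. The work goes in short steps, Python scripts to look and compute and a tool call to move; the robot and the scene stay as the last step left them, time stands still between calls to the robot, and variables do not carry over. Pictures are saved under pics/ and viewed, and the job is handed in when it is done.

Besides the shell and the picture viewer there is one more tool, called as name(argument=value, ...), one argument or row to a line, values as JSON. apply_moves: Moves the arm, as the interface text tells. Shifts and turns lie within -1 to 1; 1 stands for 12 cm of shift or 120 degrees of turn. Its arguments: {"type":"object","properties":{"dp":{"type":"array"},"twist":{"type":"array"},"jaw":{"type":"array"},"grip_force":{"type":"number"}},"required":["dp","twist","jaw"]}

```bash
mkdir -p pics; ls; cat > h.py <<'E'
import numpy as np,cv2,pickle
from bench import r
def grab(n,tag):
    o=r.get_obs(); f=r.grab_frame(n); f=dict(f); f['obs']=o
    pickle.dump(f,open(f'{tag}.pkl','wb')); cv2.imwrite(f'pics/{tag}.png',f['color'][:,:,::-1]); return f
def load(tag): return pickle.load(open(f'{tag}.pkl','rb'))
def ext(f):
    if 'R' in f: return np.array(f['R']),np.array(f['t']).ravel()
    T=np.eye(4);T[:3,:3]=cv2.Rodrigues(np.array(f['obs']['orientation'],float))[0];T[:3,3]=f['obs']['tcp_pos']
    C=np.linalg.inv(T@np.array(f['hand_eye'])); return C[:3,:3],C[:3,3]
def pts(f,uv,z=None):
    uv=np.array(uv,float).reshape(-1,1,2); R,t=ext(f)
    n=cv2.undistortPoints(uv,np.array(f['intrinsics']),np.array(f['dist_coeffs'])).reshape(-1,2)
    d=[f['z_map'][int(round(b)),int(round(a))] for a,b in uv.reshape(-1,2)]
    out=[]
    for (a,b),dd in zip(n,d):
        ray=np.array([a,b,1.]); 
        if z is None: X=R.T@(ray*dd-t)
        else:
            c=-R.T@t; w=R.T@ray; X=c+w*(z-c[2])/w[2]
        out.append(X)
    return np.array(out)
def proj(f,P):
    R,t=ext(f); return cv2.projectPoints(np.array(P,float).reshape(-1,3),cv2.Rodrigues(R)[0],t,np.array(f['intrinsics']),np.array(f['dist_coeffs']))[0].reshape(-1,2)
def tri(fs,uvs):
    A=[];b=[]
    for f,uv in zip(fs,uvs):
        R,t=ext(f);n=cv2.undistortPoints(np.array(uv,float).reshape(1,1,2),np.array(f['intrinsics']),np.array(f['dist_coeffs'])).ravel()
        for k in range(2):
            A.append(R[k]-n[k]*R[2]); b.append(n[k]*t[2]-t[k])
    return np.linalg.lstsq(np.array(A),np.array(b),rcond=None)[0]
E
python3 - <<'E'
from h import *
for n in ['scene','top','wrist']: grab(n,n+'0')
o=r.get_obs();print(o)
E
```

```text
pics
{'clock': 0.15, 'joints': array([-1.4311387 ,  0.47760638,  0.02234005,  1.55622386, -0.01148309,
        1.10927768, -0.08313042]), 'qvel': array([-0.0008875 , -0.00264576,  0.00074026, -0.00406559, -0.00042928,
        0.00051588, -0.00107411]), 'tau': array([ 2.62078298e-03, -5.96922863e+01,  1.61028754e+00, -2.81488520e+01,
        1.27000178e-02,  6.54902629e-03,  1.62385987e-05]), 'tcp_pos': array([0.16546666, 0.65418556, 0.40395154]), 'orientation': array([ 2.47816535e+00,  1.92935814e+00, -1.60859878e-03]), 'contact_force': array([ 0.33142858, -0.05709679, -0.35532246]), 'moment': array([-0.00447084,  0.00823231, -0.03839451]), 'grip_width': 0.0855606171127171}
```

View pics/scene0.png

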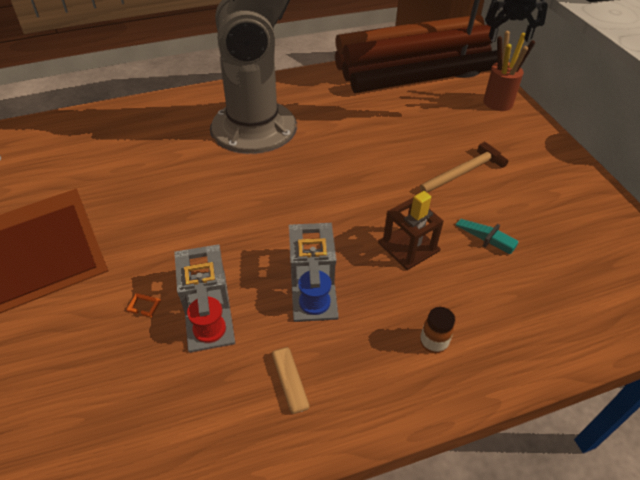

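View pics/top0.png

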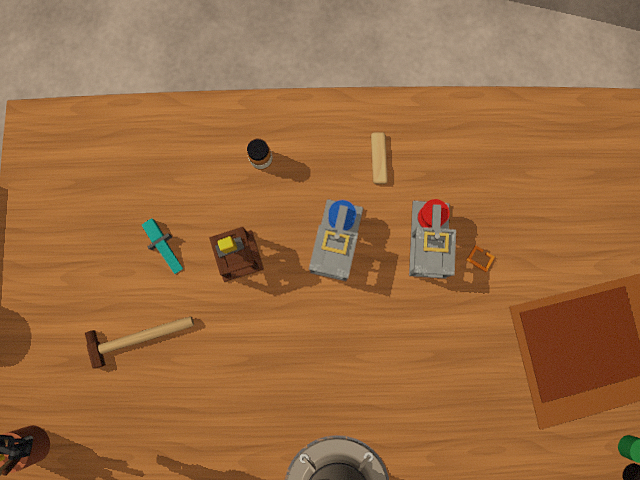

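View pics/wrist0.png

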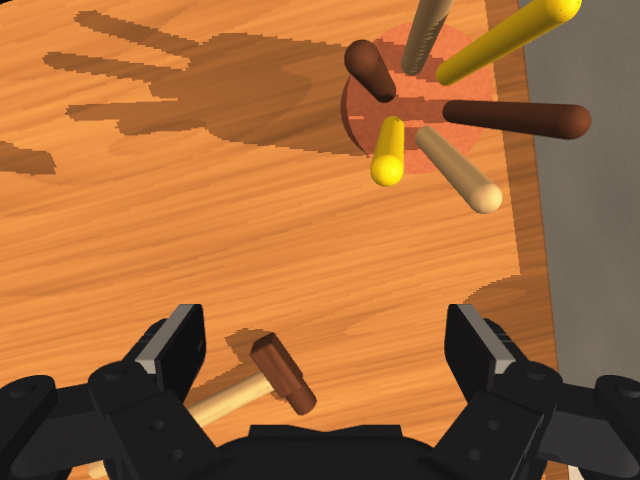

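The scene view has the wedge handle at (421,205) in its rack. The red stand is at about (205,300), the blue stand at (313,270), the turquoise decoy at (487,235) and the orange decoy at (143,304). In the top view the wedge is at (228,244), the red clip at (436,242) and the blue clip at (336,243). Next I'll enlarge these.

```bash
python3 - <<'E'
from h import *
def crop(tag,x0,y0,w,h,s,out):
    c=load(tag)['color'][y0:y0+h,x0:x0+w,::-1]; cv2.imwrite(f'pics/{out}.png',cv2.resize(c,None,fx=s,fy=s,interpolation=cv2.INTER_CUBIC))
crop('top0',400,190,100,100,6,'c_red_top')
crop('top0',200,215,80,75,8,'c_w_top')
crop('scene0',370,180,90,95,6,'c_w_sc')
crop('scene0',165,240,90,120,5,'c_red_sc')
f=load('top0')
print(f['intrinsics'],f['dist_coeffs'],-np.array(f['R']).T@np.array(f['t']).ravel())
for n,p in dict(handle=(228,244),plate_b=(420,265),plate=(420,250),reel=(440,210),rackc=(250,270),table=(300,320)).items(): print(n,pts(f,[p])[0].round(4))
E
```

```text
[[577.82565558   0.         327.99269402]
 [  0.         577.82565558 240.10803945]
 [  0.           0.           1.        ]] [-0.13323752  0.          0.          0.          0.        ] [0.37112851 0.02035152 1.374726  ]
handle [0.5519 0.2207 0.1654]
plate_b [ 0.5056 -0.1967  0.0951]
plate [ 0.5402 -0.1992  0.0893]
reel [ 0.6305 -0.2489  0.0927]
rackc [0.5112 0.1932 0.0139]
table [0.3914 0.0772 0.0028]
```

View pics/c_red_top.png

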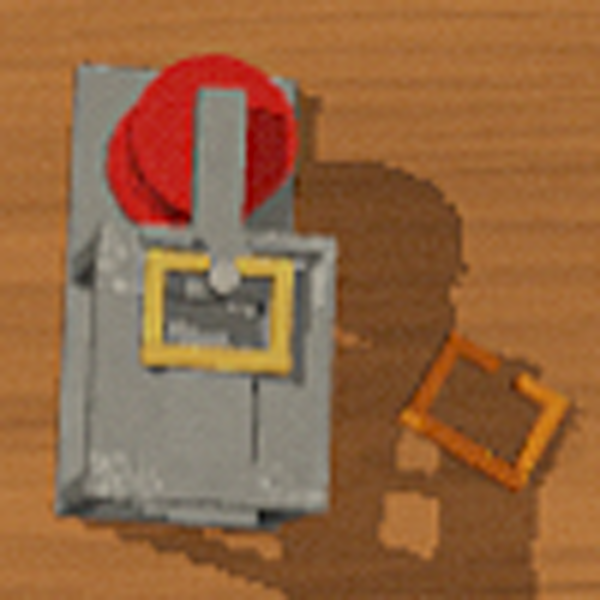

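View pics/c_w_top.png

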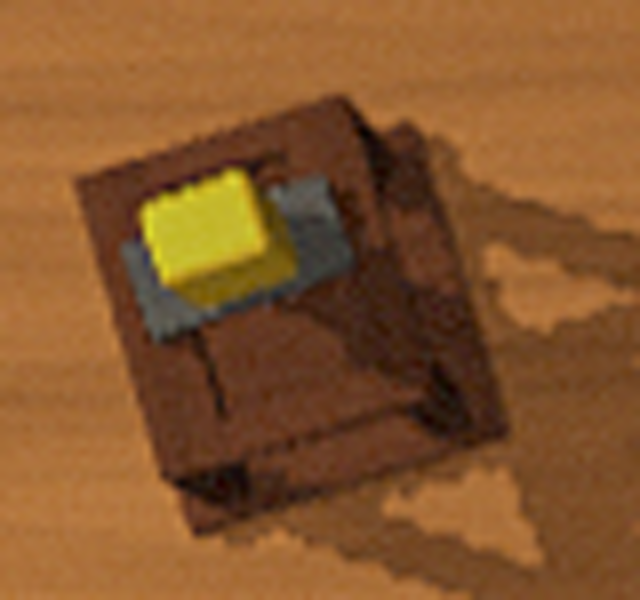

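View pics/c_w_sc.png

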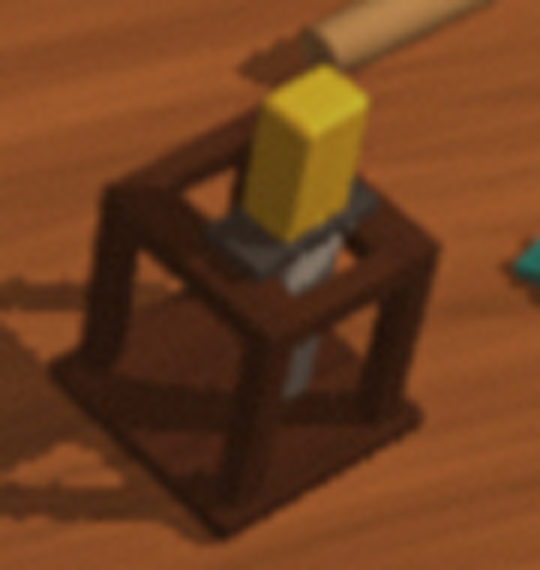

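View pics/c_red_sc.png

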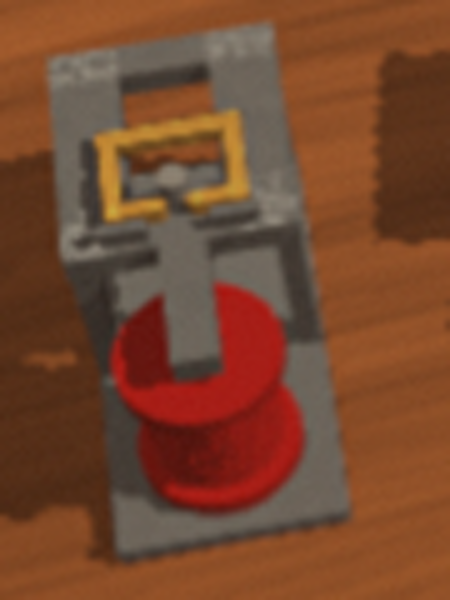

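```bash
python3 - <<'E'
from h import *
f=load('top0')
c=np.array([(122,243),(325,180),(355,262),(155,340)])/8+[200,215]
P=pts(f,c,.108);print(P.round(4),P.mean(0))
d=P[1]-P[0];print(np.linalg.norm(d[:2]),np.degrees(np.arctan2(d[1],d[0])))
h=np.array([(140,205),(240,170),(268,240),(165,285)])/8+[200,215]
Q=pts(f,h,.163);print(Q.round(4),Q.mean(0)); 
k=np.array([(80,180),(345,95),(440,395),(168,478)])/8+[200,215]
print('rack',pts(f,k,.1).round(4))
# stand plate corners
s=np.array([(102,225),(335,240),(328,512),(90,505)])/6+[400,190]
S=pts(f,s,.09);print('stand',S.round(4))
print('rod',pts(f,np.array([[223,272]])/6+[400,190],.106))
print('clip back corners',pts(f,np.array([[143,365],[290,372]])/6+[400,190],.098).round(4))
w=load('wrist0');print(np.array(w['hand_eye']).round(3))
from scipy.spatial.transform import Rotation as Ro
print(Ro.from_rotvec(w['obs']['orientation']).as_matrix().round(4))
E
```

```text
[[0.558  0.2587 0.108 ]
 [0.5745 0.202  0.108 ]
 [0.5513 0.1936 0.108 ]
 [0.5307 0.2494 0.108 ]] [0.55364384 0.22593557 0.108     ]
0.05909237749111891 -73.80698474345724
[[0.56   0.2436 0.163 ]
 [0.5689 0.2169 0.163 ]
 [0.5499 0.2093 0.163 ]
 [0.5384 0.2368 0.163 ]] [0.554308   0.22665371 0.163     ]
rack [[0.5773 0.2722 0.1   ]
 [0.5998 0.1975 0.1   ]
 [0.5147 0.1711 0.1   ]
 [0.493  0.247  0.1   ]]
stand [[ 0.5917 -0.1946  0.09  ]
 [ 0.5841 -0.2834  0.09  ]
 [ 0.4809 -0.2751  0.09  ]
 [ 0.4858 -0.1853  0.09  ]]
rod [[ 0.57019992 -0.23661939  0.106     ]]
clip back corners [[ 0.537  -0.2063  0.098 ]
 [ 0.5331 -0.2616  0.098 ]]
[[ 1.     0.     0.     0.002]
 [-0.001  0.96   0.278 -0.07 ]
 [-0.    -0.278  0.96   0.03 ]
 [ 0.     0.     0.     1.   ]]
[[ 2.453e-01  9.695e-01 -3.000e-04]
 [ 9.695e-01 -2.453e-01 -1.600e-03]
 [-1.600e-03  1.000e-04 -1.000e+00]]
```

apply_moves(
  dp=[
    [-0.222,0.334,0],
    [-0.222,0.334,0],
    [-0.222,0.334,0],
    [-0.222,0.334,0],
    [-0.222,0.334,0],
    [-0.222,0.334,0],
    [-0.222,0.334,0],
    [-0.222,0.334,0],
    [-0.222,0.334,0],
    [-0.222,0.334,0],
    [-0.222,0.334,0],
    [-0.222,0.334,0],
    [0,0,0],
    [0,0,0],
    [0,0,0],
    [0,0,0],
    [0,0,0],
    [0,0,0],
    [0,0,0],
    [0,0,0],
  ],
  twist=[
    [0,0,0],
    [0,0,0],
    [0,0,0],
    [0,0,0],
    [0,0,0],
    [0,0,0],
    [0,0,0],
    [0,0,0],
    [0,0,0],
    [0,0,0],
    [0,0,0],
    [0,0,0],
    [0,0,0.07],
    [0,0,0.07],
    [0,0,0.07],
    [0,0,0.07],
    [0,0,0.07],
    [0,0,0.07],
    [0,0,0.07],
    [0,0,0],
  ],
  jaw=[0,0,0,0,0,0,0,0,0,0,0,0,0,0,0,0,0,0,0,0],
)

```text
clock: 2.15
tcp_pos: [0.5669, 0.2066, 0.3974]
orientation: [3.104, 0.448, -0.012]
contact_force: [-0.8, -0.6, 0.0]
grip_width: 0.0855
```

```bash
cat >> h.py <<'E'
from scipy.spatial.transform import Rotation as Ro
def goto(p,yaw):
    """print remaining tool-frame shift (units of .12m) and twist (units of 120deg) to p with tool down, tool x at yaw deg"""
    o=r.get_obs();M=Ro.from_rotvec(o['orientation']).as_matrix()
    a=np.radians(yaw);T=np.array([[np.cos(a),np.sin(a),0],[np.sin(a),-np.cos(a),0],[0,0,-1]])
    d=M.T@(np.array(p)-o['tcp_pos'])
    w=Ro.from_matrix(M.T@T).as_rotvec()
    print('t',o['clock'],'tcp',np.round(o['tcp_pos'],4),'yaw',np.degrees(np.arctan2(M[1,0],M[0,0])).round(2),'F',np.round(o['contact_force'],1),'w',round(o['grip_width'],4))
    print(' shift mm',(d*1e3).round(1),'units',(d/.12).round(4),'| twist deg',np.degrees(w).round(2),'units',(np.degrees(w)/120).round(4))
E
python3 - <<'E'
from h import *
goto([.554,.226,.40],16.5)
grab('wrist','wrist1')
E
```

```text
t 2.15 tcp [0.5669 0.2066 0.3974] yaw 16.42 F [-0.8 -0.6  0. ] w 0.0855
 shift mm [ -6.9 -22.3  -2.6] units [-0.0572 -0.1857 -0.0218] | twist deg [ 0.27  0.48 -0.08] units [ 0.0023  0.004  -0.0007]
```

View pics/wrist1.png

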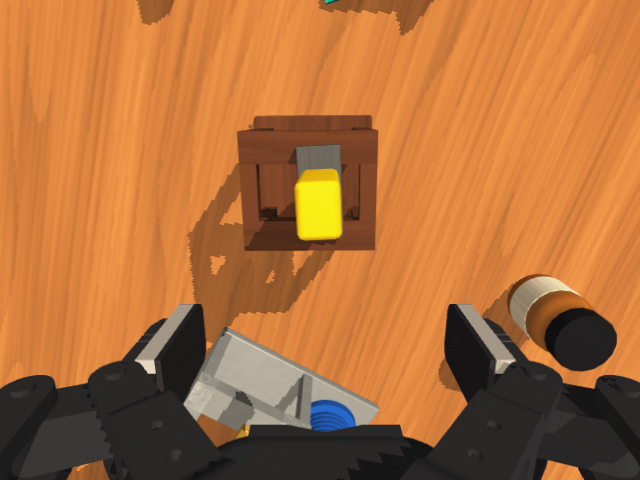

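The wrist view shows the handle top at (320,205), the collar end at (319,155) and the rack slot spanning columns 259 to 360, so the yaw is aligned. To settle which side is flat, I'll overlay both possible models on the scene view.

```bash
cat > model.py <<'E'
from h import *
def boxv(x0,x1,y0,y1,z0,z1): return np.array([[x,y,z] for z in(z0,z1) for x,y in((x0,y0),(x1,y0),(x1,y1),(x0,y1))])/1e3
E8=[(0,1),(1,2),(2,3),(3,0),(4,5),(5,6),(6,7),(7,4),(0,4),(1,5),(2,6),(3,7)]
def wedge():
    b=boxv(-28,0,-12,12,-80,0); b[[0,3],0]=-.004
    return [b,boxv(-28,0,-30,30,0,8),boxv(-26,-2,-16,16,8,63)]
def draw(f,boxes,p,yaw,crop,s,out,col=(255,0,255)):
    x0,y0,w,h=crop
    im=cv2.resize(f['color'][y0:y0+h,x0:x0+w,::-1],None,fx=s,fy=s,interpolation=cv2.INTER_CUBIC)
    a=np.radians(yaw);Rz=np.array([[np.cos(a),-np.sin(a),0],[np.sin(a),np.cos(a),0],[0,0,1]])
    for b in boxes:
        u=(proj(f,b@Rz.T+p)-[x0,y0]+.5)*s
        for i,j in E8: cv2.line(im,tuple(u[i].astype(int)),tuple(u[j].astype(int)),col,1)
    cv2.imwrite(f'pics/{out}.png',im); return im
E
python3 - <<'E'
from model import *
f=load('scene0'); c=np.array([.5537,.2262,.1])
ims=[]
for k,yaw in enumerate((16.5,196.5)):
    a=np.radians(yaw); p=c+.014*np.array([np.cos(a),np.sin(a),0])
    ims.append(draw(f,wedge(),p,yaw,(380,180,75,90),5,'x'))
cv2.imwrite('pics/hyp.png',np.hstack(ims))
E
```

```text
(no output)
```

View pics/hyp.png

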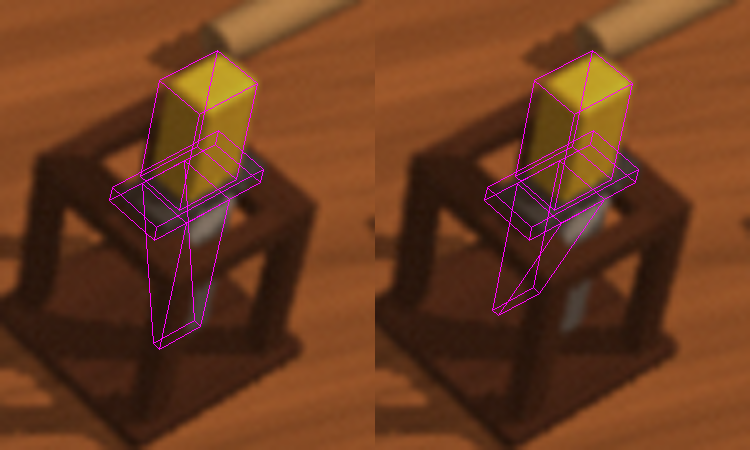

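The left model (wedge +x at yaw 16.5°) matches the blade, so the flat face points outward. Next I'll centre over the wedge and take a second wrist view.

apply_moves(
  dp=[
    [-0.057,-0.186,-0.02],
    [0,0,0],
  ],
  twist=[
    [0.002,0.004,0],
    [0,0,0],
  ],
  jaw=[0,0],
)

```text
clock: 2.4
tcp_pos: [0.5536, 0.2263, 0.3995]
orientation: [3.106, 0.466, -0.0]
contact_force: [-0.0, 1.5, 0.6]
grip_width: 0.0853
```

```bash
python3 - <<'E'
from h import *
goto([.554,.226,.40],16.5)
grab('wrist','wrist2')
ims=[]
for t,(x,y) in (('wrist1',(240,100)),('wrist2',(240,150))):
    c=load(t)['color'][y:y+160,x:x+140,::-1]; ims.append(cv2.resize(c,None,fx=2.8,fy=2.8,interpolation=cv2.INTER_CUBIC))
cv2.imwrite('pics/wc.png',np.hstack(ims))
E
```

```text
t 2.4 tcp [0.5536 0.2263 0.3995] yaw 17.08 F [-0.   1.5  0.6] w 0.0853
 shift mm [ 0.3  0.4 -0.5] units [ 0.0021  0.0033 -0.0041] | twist deg [0.04 0.02 0.58] units [0.0003 0.0002 0.0048]
```

View pics/wc.png

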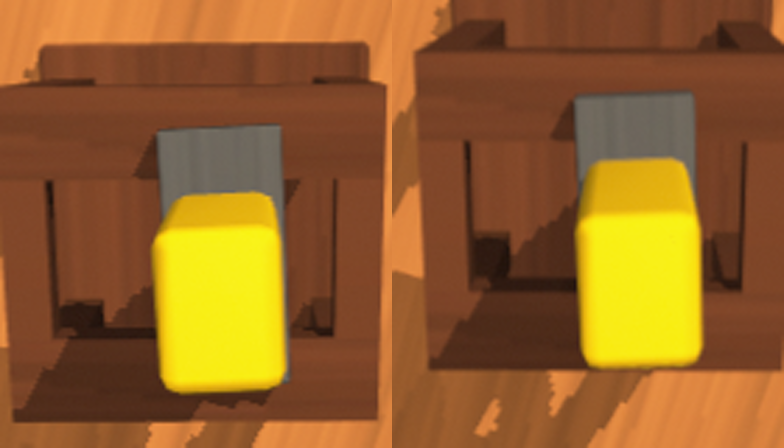

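```bash
python3 - <<'E'
from h import *
f1,f2=load('wrist1'),load('wrist2')
A=lambda x,y:(x/2.8+240-.5,y/2.8+100-.5); B=lambda x,y:((x-392)/2.8+240-.5,y/2.8+150-.5)
prs={'topNL':((163,388),(582,362)),'topNR':((284,386),(700,360)),'topFL':((157,235),(580,218)),'topFR':((280,230),(695,212)),'colL':((157,130),(575,96)),'colR':((281,126),(694,94)),
'slFL':((48,180),(467,142)),'slFR':((335,178),(745,142))}
D={}
for k,(a,b) in prs.items():
    D[k]=tri([f1,f2],[A(*a),B(*b)]); print(k,D[k].round(4), pts(f2,[B(*b)],.163 if 'top' in k else .108 if 'col' in k else .1)[0].round(4))
a=np.radians(17.8);ex=np.array([np.cos(a),np.sin(a)]);ey=np.array([-np.sin(a),np.cos(a)])
f=f2
for n,ks,z in(('top',['topNL','topNR','topFL','topFR'],.163),):
    P=np.array([pts(f2,[B(*prs[k][1])],z)[0] for k in ks]);print(P.mean(0), (P[:,:2]@ex).round(4),(P[:,:2]@ey).round(4))
P=np.array([pts(f2,[B(*prs[k][1])],.108)[0] for k in('colL','colR')]);print('col x',(P[:,:2]@ex).round(4),'y',(P[:,:2]@ey).round(4)); d=P[1]-P[0];print(np.degrees(np.arctan2(d[1],d[0])))
print('depth',pts(f2,[B(640,290)]),pts(f1,[A(220,310)]))
P=np.array([pts(f2,[B(*prs[k][1])],.1)[0] for k in('slFL','slFR')]);print('slot x',(P[:,:2]@ex).round(4))
E
```

```text
topNL [0.5494 0.2129 0.1632] [0.5493 0.2126 0.163 ]
topNR [0.5712 0.2196 0.1623] [0.5711 0.2198 0.163 ]
topFL [0.5408 0.2401 0.1619] [0.5407 0.2404 0.163 ]
topFR [0.5621 0.2464 0.1562] [0.561  0.2478 0.163 ]
colL [0.5332 0.254  0.1121] [0.5332 0.2534 0.108 ]
colR [0.5589 0.2625 0.1125] [0.5593 0.2619 0.108 ]
slFL [0.5125 0.2363 0.1107] [0.5115 0.2338 0.1   ]
slFR [0.5741 0.2548 0.1085] [0.5754 0.2535 0.1   ]
[0.55551678 0.23015427 0.163     ] [0.588  0.611  0.5883 0.6099] [0.0346 0.0347 0.0636 0.0645]
col x [0.5852 0.6126] y [0.0782 0.0784]
18.06848544348778
depth [[0.55565347 0.23018376 0.1633402 ]] [[0.55561325 0.23038275 0.16340499]]
slot x [0.5585 0.6253]
```

```bash
python3 - <<'E'
from h import *
goto([.5557,.2297,.285],17.8)
E
```

```text
t 2.45 tcp [0.5545 0.2242 0.3995] yaw 16.93 F [ 1.3 -0.9 -0.4] w 0.0858
 shift mm [  2.8  -5.2 114.5] units [ 0.0229 -0.0434  0.9543] | twist deg [ 0.14  0.01 -0.87] units [ 0.0012  0.0001 -0.0073]
```

apply_moves(
  dp=[
    [0.023,-0.043,0.2],
    [0,0,0],
  ],
  twist=[
    [0.001,0,-0.007],
    [0,0,0],
  ],
  jaw=[0,0],
)

```text
clock: 2.65
tcp_pos: [0.5562, 0.2289, 0.3756]
orientation: [3.102, 0.492, 0.001]
contact_force: [-0.9, -0.0, -0.4]
grip_width: 0.0854
```

```bash
python3 - <<'E'
from h import *
goto([.5557,.2297,.285],17.8)
for i in range(4):
    f=grab('wrist','wrist3');print(np.round(f['obs']['tcp_pos'],4),np.round(f['obs']['orientation'],4),f['obs']['clock'])
goto([.5557,.2297,.285],17.8)
E
```

```text
t 2.65 tcp [0.5562 0.2289 0.3756] yaw 18.04 F [-0.9 -0.  -0.4] w 0.0854
 shift mm [-0.3 -1.  90.6] units [-0.0026 -0.0083  0.755 ] | twist deg [ 0.04 -0.04  0.24] units [ 0.0003 -0.0004  0.002 ]
[0.5562 0.2289 0.3756] [3.1022e+00 4.9240e-01 1.4000e-03] 2.65
[0.5573 0.2281 0.3777] [3.1031 0.4891 0.0064] 2.7
[0.5577 0.2278 0.3787] [-3.1034 -0.4871 -0.0091] 2.75
[0.5579 0.2278 0.3791] [-3.1031 -0.4862 -0.0105] 2.8
t 2.85 tcp [0.5578 0.228  0.3793] yaw 17.81 F [ 0.   0.1 -0.2] w 0.0853
 shift mm [-2.2 -2.3 94.3] units [-0.018  -0.0193  0.7856] | twist deg [ 0.01 -0.41  0.01] units [ 0.0001 -0.0034  0.    ]
```

View pics/wrist3.png

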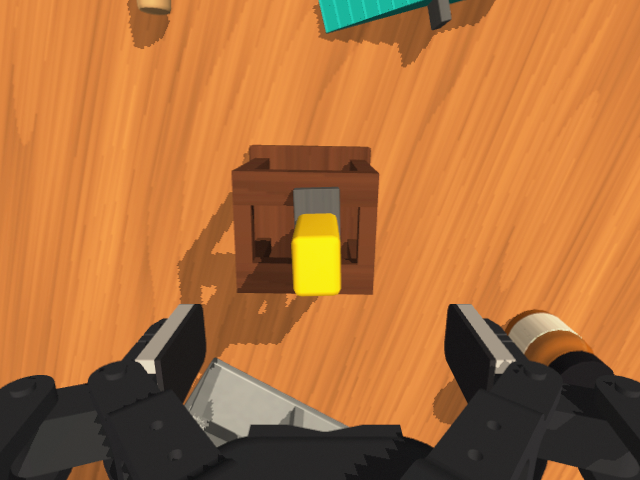

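```bash
python3 - <<'E'
from h import *
f=load('wrist3'); m=(f['color'][...,0]>200)&(f['color'][...,1]>180)&(f['color'][...,2]<90)&(f['z_map']>0)
v,u=np.nonzero(m); P=np.array(pts(f,np.c_[u,v])); t=P[np.abs(P[:,2]-np.median(P[:,2]))<.003]
print(len(t),np.median(t,0)); 
a=np.radians(17.8);ex=np.array([np.cos(a),np.sin(a)]);ey=np.array([-np.sin(a),np.cos(a)])
for e in(ex,ey): q=t[:,:2]@e; print(np.percentile(q,[1,50,99]).round(4),(np.percentile(q,1)+np.percentile(q,99))/2)
E
```

```text
2604 [0.55556065 0.23163621 0.16385071]
[0.589  0.5998 0.6106] 0.5997774985373179
[0.0355 0.0507 0.0643] 0.04990326869975839
```

apply_moves(
  dp=[
    [-0.016,-0.02,0.26],
    [0,0,0.26],
    [0,0,0.2],
    [0,0,0.06],
    [0,0,0],
    [0,0,0],
  ],
  twist=[
    [0,-0.003,0],
    [0,0,0],
    [0,0,0],
    [0,0,0],
    [0,0,0],
    [0,0,0],
  ],
  jaw=[0,0,0,0,0,0],
)

```text
clock: 3.45
tcp_pos: [0.5594, 0.2287, 0.2903]
orientation: [-3.101, -0.484, -0.019]
contact_force: [0.1, 0.4, 0.4]
grip_width: 0.0855
```

```bash
python3 - <<'E'
from h import *
goto([.5558,.2302,.285],17.8)
grab('scene','scene1')
goto([.5558,.2302,.285],17.8)
E
```

```text
t 3.45 tcp [0.5594 0.2287 0.2903] yaw 17.73 F [0.1 0.4 0.4] w 0.0855
 shift mm [-3.1 -2.6  5.3] units [-0.0255 -0.0215  0.0438] | twist deg [-0.09 -0.71 -0.07] units [-0.0008 -0.0059 -0.0006]
t 3.5 tcp [0.5596 0.2286 0.2906] yaw 17.72 F [0.  0.4 0.2] w 0.0858
 shift mm [-3.2 -2.6  5.5] units [-0.0266 -0.0218  0.046 ] | twist deg [-0.1  -0.74 -0.08] units [-0.0008 -0.0062 -0.0006]
```

apply_moves(
  dp=[
    [-0.026,-0.022,0.045],
    [0,0,0],
  ],
  twist=[
    [-0.001,-0.006,-0.001],
    [0,0,0],
  ],
  jaw=[0,0],
)

```text
clock: 3.7
tcp_pos: [0.5563, 0.2306, 0.287]
orientation: [-3.103, -0.487, -0.004]
contact_force: [0.2, 0.1, 0.7]
grip_width: 0.0851
```

```bash
python3 - <<'E'
from h import *
goto([.5558,.2302,.285],17.8)
grab('wrist','wrist4')
goto([.5558,.2302,.285],17.8)
E
```

```text
t 3.7 tcp [0.5563 0.2306 0.287 ] yaw 17.85 F [0.2 0.1 0.7] w 0.0851
 shift mm [-0.6  0.3  2. ] units [-0.0049  0.0022  0.0167] | twist deg [-0.03 -0.16  0.05] units [-0.0002 -0.0014  0.0004]
t 3.75 tcp [0.5568 0.2304 0.2875] yaw 17.83 F [ 1.1 -0.3 -0.9] w 0.0852
 shift mm [-1.  -0.1  2.5] units [-0.0084 -0.0005  0.0208] | twist deg [-0.02 -0.25  0.03] units [-0.0002 -0.0021  0.0003]
```

View pics/wrist4.png

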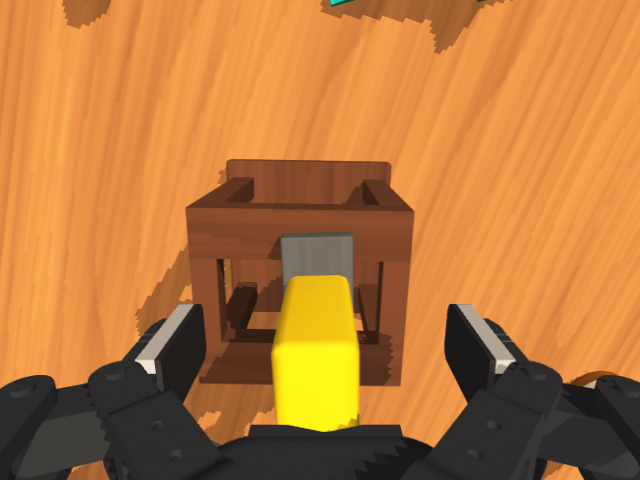

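apply_moves(
  dp=[
    [-0.01,0,0.01],
    [0,0,0],
    [0,0,0],
    [0,0,0],
    [0,0,0],
    [0,0,0],
    [0,0,0],
    [0,0,0],
  ],
  twist=[
    [0,-0.002,0],
    [0,0,0],
    [0,0,0],
    [0,0,0],
    [0,0,0],
    [0,0,0],
    [0,0,0],
    [0,0,0],
  ],
  jaw=[255,255,255,255,255,255,255,255],
  grip_force=60,
)

```text
clock: 4.55
tcp_pos: [0.5558, 0.2302, 0.2872]
orientation: [-3.103, -0.487, -0.002]
contact_force: [-1.3, 0.4, 0.6]
grip_width: 0.0235
```

```bash
python3 - <<'E'
from h import *
goto([.5558,.2302,.285],17.8)
grab('wrist','wrist5')
goto([.5558,.2302,.285],17.8)
E
```

```text
t 4.55 tcp [0.5558 0.2302 0.2872] yaw 17.84 F [-1.3  0.4  0.6] w 0.0235
 shift mm [-0.  -0.   2.2] units [-0.0003 -0.0003  0.0182] | twist deg [-0.05 -0.08  0.04] units [-0.0004 -0.0006  0.0003]
t 4.6 tcp [0.5558 0.2302 0.2872] yaw 17.84 F [-1.   0.3  0.8] w 0.0236
 shift mm [-0.  -0.   2.2] units [-0.0003 -0.0003  0.0183] | twist deg [-0.04 -0.08  0.04] units [-0.0004 -0.0006  0.0003]
```

View pics/wrist5.png

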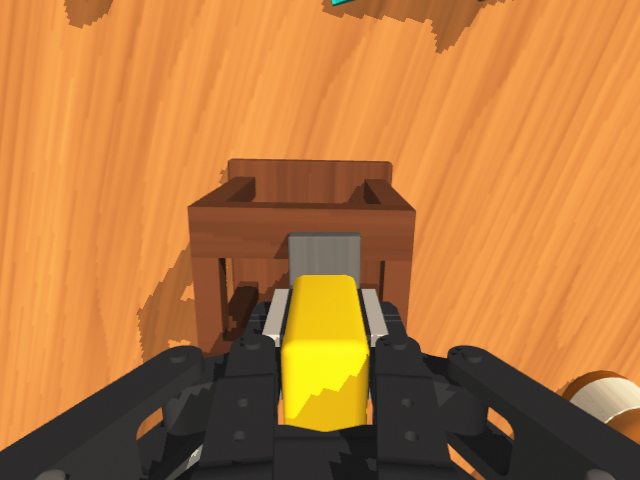

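apply_moves(
  dp=[
    [0,0,-0.1],
    [0,0,-0.2],
    [0,0,-0.25],
    [0,0,-0.25],
    [0,0,-0.25],
    [0,0,-0.15],
    [0,0,0],
  ],
  twist=[
    [0,0,0],
    [0,0,0],
    [0,0,0],
    [0,0,0],
    [0,0,0],
    [0,0,0],
    [0,0,0],
  ],
  jaw=[255,255,255,255,255,255,255],
  grip_force=110,
)

```text
clock: 5.3
tcp_pos: [0.5549, 0.229, 0.4387]
orientation: [3.103, 0.485, -0.003]
contact_force: [-0.1, 0.0, -2.5]
grip_width: 0.0228
```

```bash
python3 - <<'E'
from h import *
goto([.5558,.2302,.43],17.8)
grab('scene','scene2')
import numpy as np
f=load('scene2');cv2.imwrite('pics/s2.png',cv2.resize(f['color'][100:300,330:530,::-1],None,fx=3,fy=3))
E
```

```text
t 5.3 tcp [0.5549 0.229  0.4387] yaw 17.76 F [-0.1  0.  -2.5] w 0.0228
 shift mm [ 1.2 -0.9  8.7] units [ 0.0103 -0.0075  0.0721] | twist deg [ 0.04  0.13 -0.04] units [ 0.0003  0.0011 -0.0004]
```

View pics/s2.png

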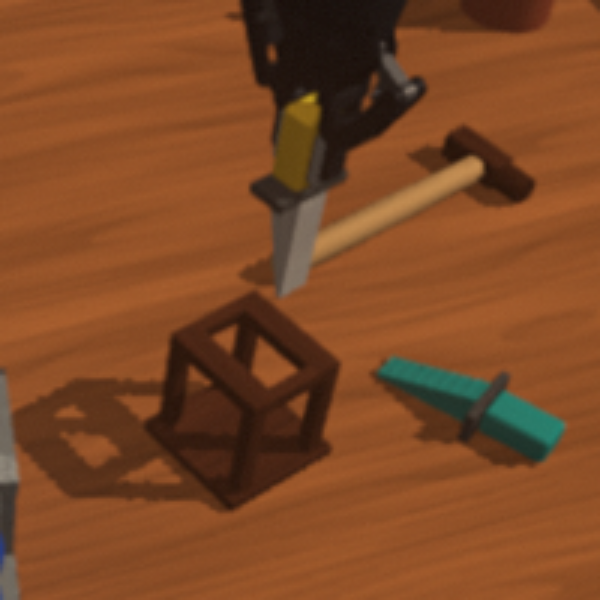

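apply_moves(
  dp=[
    [0,0,0.03],
    [0,0,0],
    [0,0,0],
    [0.035,0.2,0],
    [0.035,0.4,0],
    [0.035,0.4,0],
    [0.035,0.4,0],
    [0.035,0.4,0],
    [0.035,0.4,0],
    [0.035,0.4,0],
    [0.035,0.4,0],
    [0.035,0.4,0],
    [0.035,0.4,0],
    [0.035,0.4,0],
    [0.03,0.2,0],
    [0,0,0],
    [0,0,0],
  ],
  twist=[
    [0,0,0.063],
    [0,0,0.063],
    [0,0,0.062],
    [0,0,0],
    [0,0,0],
    [0,0,0],
    [0,0,0],
    [0,0,0],
    [0,0,0],
    [0,0,0],
    [0,0,0],
    [0,0,0],
    [0,0,0],
    [0,0,0],
    [0,0,0],
    [0,0,0],
    [0,0,0],
  ],
  jaw=[255,255,255,255,255,255,255,255,255,255,255,255,255,255,255,255,255],
)

```text
clock: 7.05
tcp_pos: [0.544, -0.3171, 0.4115]
orientation: [3.128, -0.148, -0.065]
contact_force: [0.9, -0.0, -2.1]
grip_width: 0.0227
```

```bash
python3 - <<'E'
from h import *
goto([.557,-.30,.43],-4.8)
for i in range(3): grab('wrist','wrist6')
goto([.557,-.30,.43],-4.8)
E
```

```text
t 7.05 tcp [ 0.544  -0.3171  0.4115] yaw -5.43 F [ 0.9 -0.  -2.1] w 0.0227
 shift mm [ 10.6 -18.  -19.1] units [ 0.0881 -0.1503 -0.1594] | twist deg [ 0.66  2.35 -0.62] units [ 0.0055  0.0196 -0.0051]
t 7.2 tcp [ 0.5448 -0.3154  0.4123] yaw -5.24 F [ 0.   0.3 -1.9] w 0.0226
 shift mm [ 10.  -16.3 -18.3] units [ 0.0834 -0.1357 -0.1525] | twist deg [ 0.63  2.27 -0.43] units [ 0.0053  0.0189 -0.0036]
```

View pics/wrist6.png

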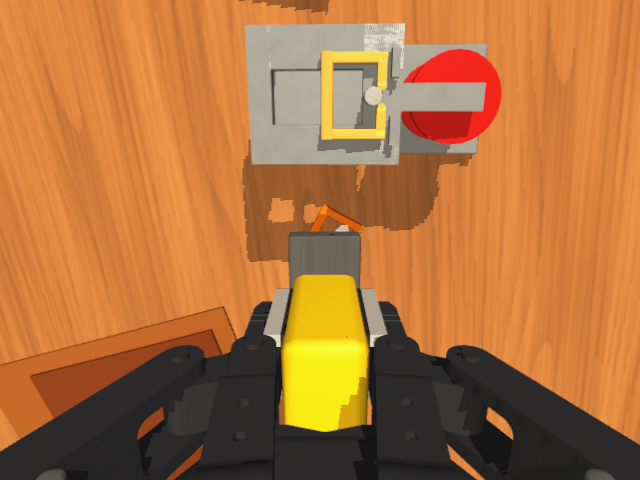

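Wrist6 shows the red stand clearly: plate corners near (246,25), (405,24), (398,163) and (252,164), rod at (373,95), clip back at column 327. I'll enlarge and measure.

```bash
python3 - <<'E'
from h import *
f=load('wrist6');cv2.imwrite('pics/w6.png',cv2.resize(f['color'][10:180,235:435,::-1],None,fx=4,fy=3.5,interpolation=cv2.INTER_CUBIC))
E
```

```text
(no output)
```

View pics/w6.png

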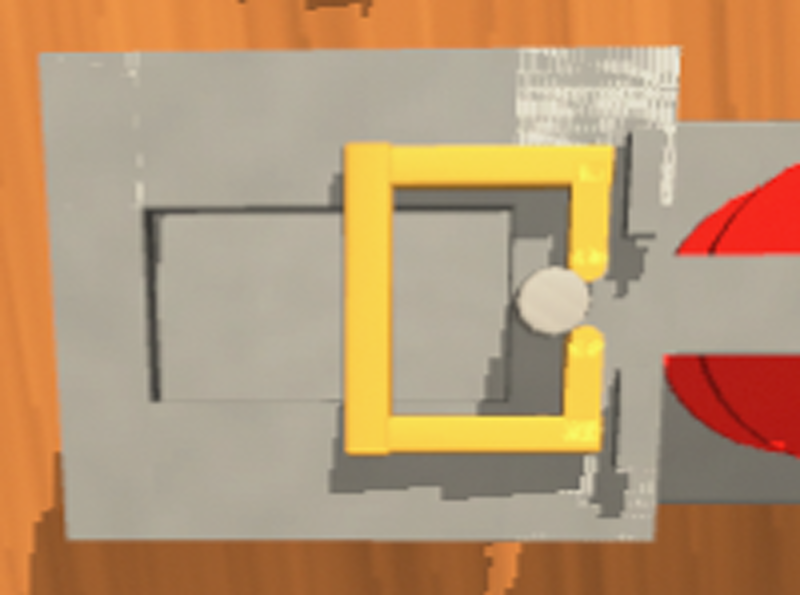

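```bash
python3 - <<'E'
from h import *
f=load('wrist6')
g=lambda a:[(x/4+235-.5+.125,y/3.5+10-.5+.14) for x,y in a]
P=pts(f,g([(40,53),(680,46),(655,541),(68,540)]),.09);print(P.round(4))
for i,j in((0,1),(3,2),(3,0),(2,1)):
    d=P[j]-P[i];print(np.linalg.norm(d).round(4),np.degrees(np.arctan2(d[1],d[0])).round(2))
rod=pts(f,g([(554,300)]),.106)[0];print('rod',rod)
C=pts(f,g([(345,143),(345,454),(612,147),(600,452)]),.098);print('clip outer',C.round(4))
d=C[0]-C[1];print(np.linalg.norm(d),np.degrees(np.arctan2(d[1],d[0])))
S=pts(f,g([(143,208),(513,208),(508,402),(152,402)]),.09)
a=np.radians(-5);ex=np.array([np.cos(a),np.sin(a)]);ey=np.array([-np.sin(a),np.cos(a)])
for n,Q in(('plate',P),('slot',S),('clip',C),('inner',pts(f,g([(392,185),(392,415)]),.098))):
    q=Q[:,:2]-rod[:2];print(n,(q@ex).round(4),(q@ey).round(4))
print('depth z plate,clip,rod',pts(f,g([(250,120),(368,300),(554,300)]))[:,2])
# triangulation rod, with top
t=load('top0');print(tri([f,t],[g([(554,300)])[0],(223/6+400-.4,272/6+190-.4)]))
E
```

```text
[[ 0.4919 -0.182   0.09  ]
 [ 0.5954 -0.1912  0.09  ]
 [ 0.5877 -0.2813  0.09  ]
 [ 0.4837 -0.2719  0.09  ]]
0.1039 -5.07
0.1044 -5.13
0.0903 84.75
0.0904 85.06
rod [ 0.57144769 -0.23425442  0.106     ]
clip outer [[ 0.5404 -0.2036  0.098 ]
 [ 0.5351 -0.259   0.098 ]
 [ 0.5828 -0.2084  0.098 ]
 [ 0.5781 -0.2624  0.098 ]]
0.05563093243210065 84.56918431464402
plate [-0.0838  0.0202  0.0202 -0.0842] [ 0.0451  0.0449 -0.0454 -0.0452]
slot [-0.068  -0.0061 -0.0062 -0.0679] [ 0.0179  0.0173 -0.0183 -0.018 ]
clip [-0.0336 -0.034   0.0091  0.0091] [ 0.0279 -0.0278  0.0268 -0.0275]
inner [-0.0261 -0.026 ] [ 0.0206 -0.0205]
depth z plate,clip,rod [0.09207584 0.09927272 0.10689695]
[ 0.57066492 -0.23455794  0.11137727]
```

```bash
python3 - <<'E'
from h import *
goto([.5435,-.2318,.405],-5.1)
E
```

```text
t 7.2 tcp [ 0.5448 -0.3154  0.4123] yaw -5.24 F [ 0.   0.3 -1.9] w 0.0226
 shift mm [ -8.7 -83.3   6.7] units [-0.0722 -0.6938  0.056 ] | twist deg [ 0.64  2.27 -0.13] units [ 0.0053  0.0189 -0.0011]
```

apply_moves(
  dp=[
    [-0.036,-0.25,0.03],
    [-0.036,-0.25,0.03],
    [0,-0.18,0],
    [0,0,0],
    [0,0,0],
  ],
  twist=[
    [0.003,0.01,-0.001],
    [0.002,0.009,0],
    [0,0,0],
    [0,0,0],
    [0,0,0],
  ],
  jaw=[255,255,255,255,255],
)

```text
clock: 7.7
tcp_pos: [0.5445, -0.2232, 0.404]
orientation: [-3.136, 0.122, -0.003]
contact_force: [0.5, -0.7, -1.5]
grip_width: 0.0226
```

```bash
python3 - <<'E'
from h import *
goto([.5435,-.2318,.405],-5.1)
E
```

```text
t 7.7 tcp [ 0.5445 -0.2232  0.404 ] yaw -4.46 F [ 0.5 -0.7 -1.5] w 0.0226
 shift mm [-0.4  8.7 -1. ] units [-0.003   0.0724 -0.0082] | twist deg [-0.17 -0.1   0.64] units [-0.0014 -0.0008  0.0054]
```

apply_moves(
  dp=[
    [-0.003,0.072,-0.008],
    [0,0,0],
  ],
  twist=[
    [-0.001,-0.001,0.005],
    [0,0,0],
  ],
  jaw=[255,255],
)

```text
clock: 7.9
tcp_pos: [0.5436, -0.2322, 0.4054]
orientation: [-3.138, 0.138, -0.0]
contact_force: [0.0, -1.3, -1.0]
grip_width: 0.0229
```

```bash
cat > chk.py <<'E'
from model import *
import sys
tag=sys.argv[1]
goto([.5435,-.2318,.405],-5.1)
for i in range(2): grab('wrist',tag)
f=grab('scene','s_'+tag); w=load(tag)
o=f['obs'];M=Ro.from_rotvec(o['orientation']).as_matrix()
org=o['tcp_pos']+M@np.array([.014,0,.1872]); 
rod=np.array([.5714,-.2343,0]);a=np.radians(-5.1);ex=np.array([np.cos(a),np.sin(a),0]);ey=np.array([-np.sin(a),np.cos(a),0])
print('wedge in stand', ((org-rod)@ex*1e3).round(1),((org-rod)@ey*1e3).round(1),(org[2]*1e3).round(1))
s=f['color'][170:370,120:320,::-1];im1=cv2.resize(s,None,fx=2.4,fy=2.4,interpolation=cv2.INTER_CUBIC)
im2=cv2.resize(w['color'][:,160:480,::-1],(320,480))
cv2.imwrite(f'pics/{tag}_b.png',np.hstack([im1,im2]))
goto([.5435,-.2318,.405],-5.1)
E
python3 chk.py wrist7
```

```text
t 7.9 tcp [ 0.5436 -0.2322  0.4054] yaw -5.03 F [ 0.  -1.3 -1. ] w 0.0229
 shift mm [-0.1 -0.4  0.4] units [-0.001  -0.0033  0.0033] | twist deg [-0.02 -0.    0.07] units [-0.0002 -0.      0.0006]
wedge in stand -13.7 0.8 217.8
t 8.05 tcp [ 0.5439 -0.2311  0.4049] yaw -4.96 F [-0.1  0.5 -1.5] w 0.0232
 shift mm [-0.3  0.8 -0.1] units [-0.0028  0.0064 -0.0005] | twist deg [-0.09  0.03  0.14] units [-0.0008  0.0002  0.0012]
```

View pics/wrist7_b.png

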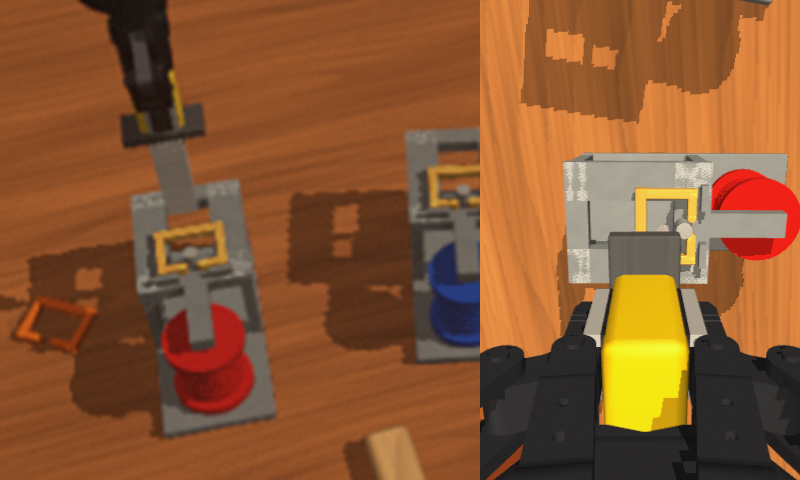

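apply_moves(
  dp=[
    [-0.002,0.006,0.1],
    [0,0,0.1],
    [0,0,0.1],
    [0,0,0],
    [0,0,0],
  ],
  twist=[
    [-0.001,0,0.001],
    [0,0,0],
    [0,0,0],
    [0,0,0],
    [0,0,0],
  ],
  jaw=[255,255,255,255,255],
)

```text
clock: 8.55
tcp_pos: [0.5429, -0.2326, 0.3642]
orientation: [3.138, -0.142, -0.005]
contact_force: [0.2, 0.5, -1.4]
grip_width: 0.0231
```

```bash
sed -i 's/,.405\],-5.1/,.36],-5.1/' chk.py; python3 chk.py wrist8
```

```text
t 8.55 tcp [ 0.5429 -0.2326  0.3642] yaw -5.19 F [ 0.2  0.5 -1.4] w 0.0231
 shift mm [ 0.5 -0.9  4.2] units [ 0.0046 -0.0072  0.0353] | twist deg [ 0.04  0.17 -0.09] units [ 0.0004  0.0015 -0.0008]
wedge in stand -15.0 -0.9 177.4
t 8.7 tcp [ 0.5431 -0.2326  0.365 ] yaw -5.18 F [ 0.2  0.7 -1.6] w 0.0227
 shift mm [ 0.4 -0.9  5. ] units [ 0.003  -0.0073  0.042 ] | twist deg [ 0.05  0.1  -0.08] units [ 0.0004  0.0008 -0.0007]
```

View pics/wrist8_b.png

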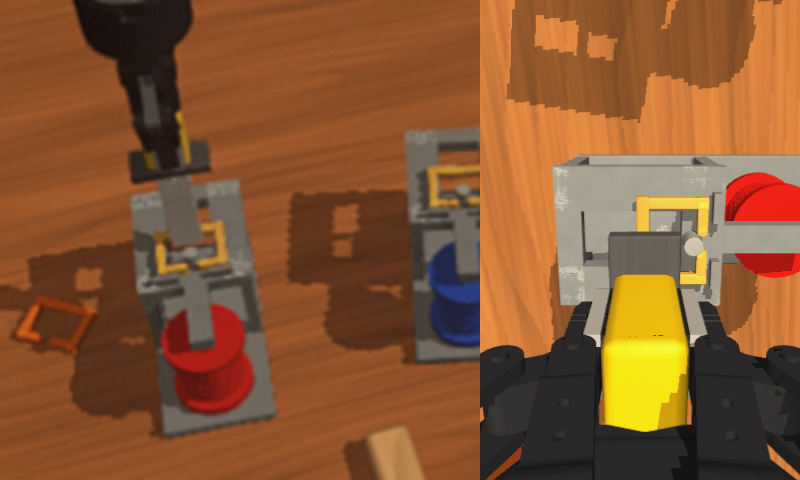

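apply_moves(
  dp=[
    [0.005,-0.007,0.08],
    [0,0,0.08],
    [0,0,0.03],
    [0,0,0],
    [0,0,0],
  ],
  twist=[
    [0,0.001,-0.001],
    [0,0,0],
    [0,0,0],
    [0,0,0],
    [0,0,0],
  ],
  jaw=[255,255,255,255,255],
)

```text
clock: 9.2
tcp_pos: [0.5441, -0.2316, 0.3408]
orientation: [3.138, -0.138, 0.003]
contact_force: [-0.1, -0.4, -1.9]
grip_width: 0.0228
```

```bash
sed -i 's/,.36\],-5.1/,.335],-5.1/' chk.py; python3 chk.py wrist9
```

```text
t 9.2 tcp [ 0.5441 -0.2316  0.3408] yaw -5.02 F [-0.1 -0.4 -1.9] w 0.0228
 shift mm [-0.6  0.2  5.8] units [-0.0053  0.0018  0.0481] | twist deg [ 0.04 -0.11  0.08] units [ 0.0004 -0.0009  0.0007]
wedge in stand -12.9 0.0 153.8
t 9.35 tcp [ 0.5442 -0.2317  0.3412] yaw -5.02 F [-0.1  0.  -1.9] w 0.0229
 shift mm [-0.7  0.1  6.2] units [-0.0061  0.0011  0.0513] | twist deg [ 0.05 -0.15  0.08] units [ 0.0004 -0.0013  0.0006]
```

View pics/wrist9_b.png

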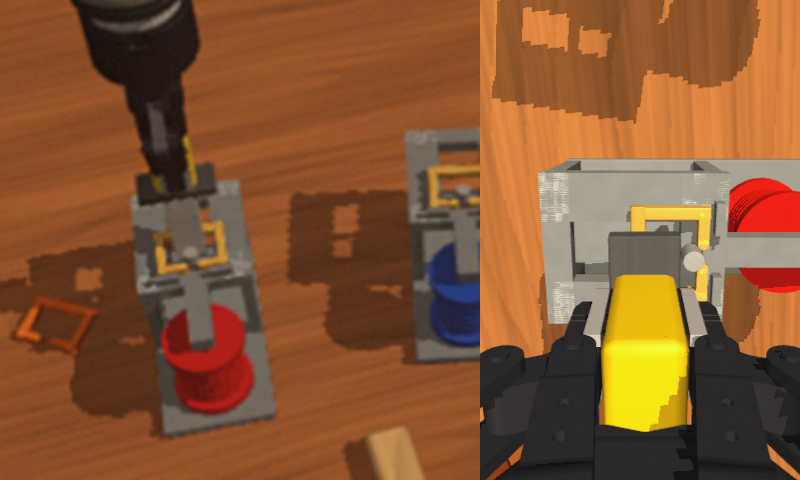

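apply_moves(
  dp=[
    [-0.006,0,0.06],
    [0,0,0.06],
    [0,0,0.06],
    [0,0,0],
  ],
  twist=[
    [0,-0.001,0],
    [0,0,0],
    [0,0,0],
    [0,0,0],
  ],
  jaw=[255,255,255,255],
  grip_force=120,
)

```text
clock: 9.75
tcp_pos: [0.5454, -0.2322, 0.3201]
orientation: [3.136, -0.137, 0.012]
contact_force: [0.8, 0.2, -0.6]
grip_width: 0.0224
```

```bash
sed -i 's/,.335\],-5.1/,.315],-5.1/' chk.py; python3 chk.py wrist10
```

```text
t 9.75 tcp [ 0.5454 -0.2322  0.3201] yaw -5.0 F [ 0.8  0.2 -0.6] w 0.0224
 shift mm [-2.  -0.3  5.1] units [-0.0168 -0.0021  0.0424] | twist deg [ 0.12 -0.44  0.1 ] units [ 0.001  -0.0037  0.0008]
wedge in stand -10.8 -0.8 133.5
t 9.9 tcp [ 0.5453 -0.2323  0.3207] yaw -5.01 F [ 1.4 -0.3 -1.3] w 0.023
 shift mm [-1.8 -0.4  5.7] units [-0.0153 -0.0033  0.0476] | twist deg [ 0.12 -0.43  0.09] units [ 0.001  -0.0036  0.0008]
```

View pics/wrist10_b.png

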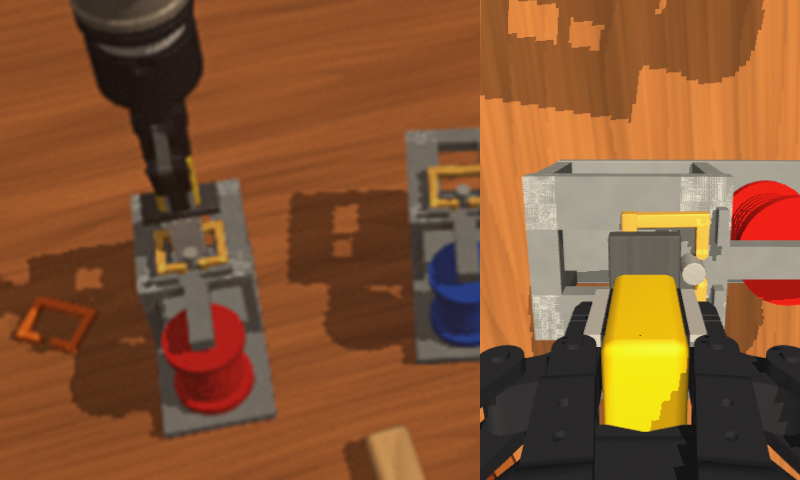

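apply_moves(
  dp=[
    [-0.02,-0.003,0.05],
    [-0.005,0,0.05],
    [-0.003,0,0.05],
    [-0.003,0,0.04],
    [0,0,0],
  ],
  twist=[
    [0.001,-0.004,0],
    [0,-0.001,0],
    [0,-0.001,0],
    [0,0,0],
    [0,0,0],
  ],
  jaw=[255,255,255,255,255],
)

```text
clock: 10.4
tcp_pos: [0.5428, -0.2322, 0.2986]
orientation: [3.138, -0.137, -0.001]
contact_force: [0.1, -0.2, -1.6]
grip_width: 0.0228
```

```bash
sed -i 's/,.315\],-5.1/,.294],-5.1/' chk.py; python3 chk.py wrist11
```

```text
t 10.4 tcp [ 0.5428 -0.2322  0.2986] yaw -5.0 F [ 0.1 -0.2 -1.6] w 0.0228
 shift mm [ 0.7 -0.5  4.6] units [ 0.0056 -0.0039  0.0381] | twist deg [0.03 0.03 0.1 ] units [0.0003 0.0002 0.0009]
wedge in stand -14.5 -0.8 111.8
t 10.55 tcp [ 0.5431 -0.2324  0.2993] yaw -5.0 F [ 0.1 -0.6 -1.2] w 0.0228
 shift mm [ 0.4 -0.7  5.3] units [ 0.003  -0.0056  0.0441] | twist deg [ 0.05 -0.04  0.1 ] units [ 0.0004 -0.0004  0.0008]
```

View pics/wrist11_b.png

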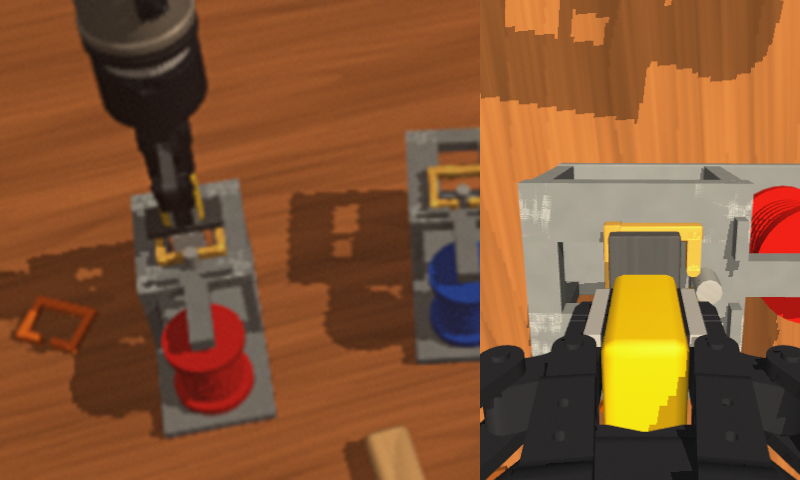

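apply_moves(
  dp=[
    [0,0,0.05],
    [0,0,0.02],
    [-0.04,0,0],
    [-0.04,0,0],
    [-0.04,0,0],
    [-0.02,0,0],
    [0,0,0],
  ],
  twist=[
    [0,0,0],
    [0,0,0],
    [0,0,0],
    [0,0,0],
    [0,0,0],
    [0,0,0],
    [0,0,0],
  ],
  jaw=[255,255,255,255,255,255,255],
)

```text
clock: 11.25
tcp_pos: [0.5243, -0.2309, 0.2903]
orientation: [3.138, -0.138, 0.001]
contact_force: [0.0, -0.4, -1.5]
grip_width: 0.0227
```

```bash
python3 chk.py wrist12
```

```text
t 11.25 tcp [ 0.5243 -0.2309  0.2903] yaw -5.03 F [ 0.  -0.4 -1.5] w 0.0227
 shift mm [19.2 -0.8 -3.7] units [ 0.1599 -0.0069 -0.0305] | twist deg [ 0.04 -0.03  0.07] units [ 0.0004 -0.0002  0.0006]
wedge in stand -32.7 -0.9 103.1
t 11.4 tcp [ 0.5249 -0.2309  0.2903] yaw -5.01 F [ 0.4 -0.3 -1.4] w 0.0227
 shift mm [18.7 -0.7 -3.7] units [ 0.1554 -0.0061 -0.0307] | twist deg [ 0.05 -0.04  0.09] units [ 0.0004 -0.0003  0.0008]
```

View pics/wrist12_b.png

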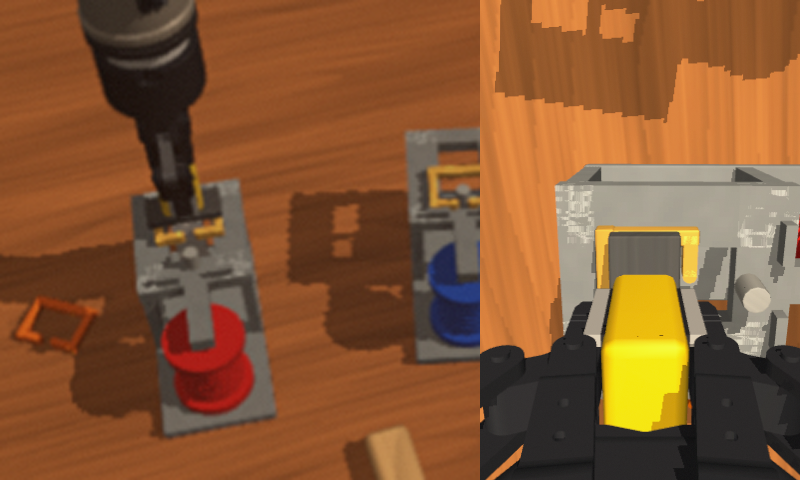

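Scene and wrist views show the clip clear of the rod, around the blade. I'll lift slowly, easing slightly to -x as the taper withdraws.

apply_moves(
  dp=[
    [0,0,-0.04],
    [-0.004,0,-0.06],
    [-0.006,0,-0.08],
    [-0.006,0,-0.1],
    [0,0,-0.05],
    [0,0,0],
  ],
  twist=[
    [0,0,0],
    [0,0,0],
    [0,0,0],
    [0,0,0],
    [0,0,0],
    [0,0,0],
  ],
  jaw=[255,255,255,255,255,255],
)

```text
clock: 12.0
tcp_pos: [0.5232, -0.2309, 0.3343]
orientation: [3.137, -0.137, 0.003]
contact_force: [0.1, -0.2, -0.6]
grip_width: 0.0231
```

```bash
python3 chk.py wrist13
```

```text
t 12.0 tcp [ 0.5232 -0.2309  0.3343] yaw -5.01 F [ 0.1 -0.2 -0.6] w 0.0231
 shift mm [20.2 -1.  40.4] units [ 0.1683 -0.008   0.3363] | twist deg [ 0.07 -0.11  0.09] units [ 0.0006 -0.0009  0.0008]
wedge in stand -34.4 -0.9 146.2
t 12.15 tcp [ 0.5229 -0.2306  0.3329] yaw -5.0 F [-1.6 -0.8 -1.8] w 0.0224
 shift mm [20.7 -0.7 38.9] units [ 0.1722 -0.0056  0.3242] | twist deg [0.05 0.01 0.1 ] units [0.0004 0.0001 0.0009]
```

View pics/wrist13_b.png

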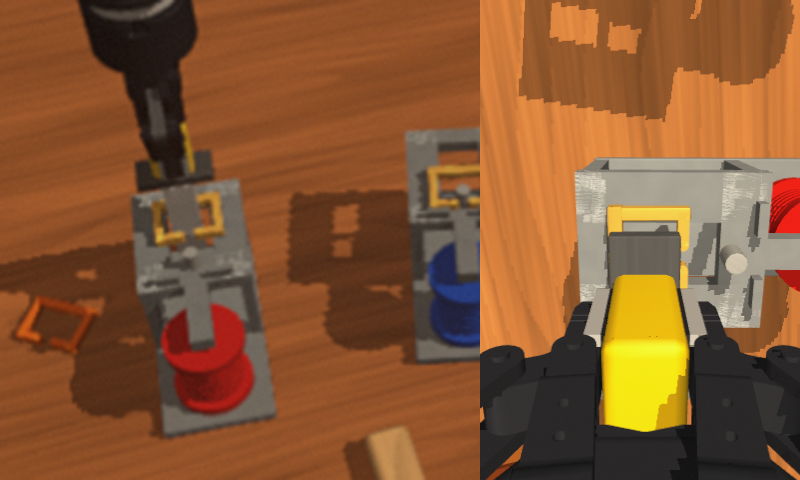

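apply_moves(
  dp=[
    [-0.006,0,-0.1],
    [0,0,-0.15],
    [0,0,-0.2],
    [0,0,-0.2],
    [0,0,-0.15],
    [0,0,0],
    [0,0,0],
  ],
  twist=[
    [0,0,0],
    [0,0,0],
    [0,0,0],
    [0,0,0],
    [0,0,0],
    [0,0,0],
    [0,0,0],
  ],
  jaw=[255,255,255,255,255,255,255],
)

```text
clock: 12.85
tcp_pos: [0.521, -0.2305, 0.4328]
orientation: [3.138, -0.139, -0.009]
contact_force: [-0.2, 0.5, -2.5]
grip_width: 0.0225
```

```bash
python3 - <<'E'
from h import *
goto([.5538,.230,.435],17.8)
f=grab('wrist','wrist14')
m=(f['color'][...,0]>200)&(f['color'][...,1]>150)&(f['color'][...,2]<130)&(f['z_map']>0)
v,u=np.nonzero(m); P=pts(f,np.c_[u,v]); P=P[(P[:,2]>.08)&(P[:,2]<.11)]
rod=np.array([.5714,-.2343]);a=np.radians(-5.1);ex=np.array([np.cos(a),np.sin(a)]);ey=np.array([-np.sin(a),np.cos(a)])
q=P[:,:2]-rod;print(len(P),np.percentile(q@ex,[1,99]),np.percentile(q@ey,[1,99]),np.percentile(P[:,2],[2,50,98]))
E
```

```text
t 12.85 tcp [ 0.521  -0.2305  0.4328] yaw -5.08 F [-0.2  0.5 -2.5] w 0.0225
 shift mm [  -8.1 -461.6   -2.5] units [-0.0676 -3.8468 -0.0209] | twist deg [-2.000e-02  3.300e-01 -2.288e+01] units [-0.0002  0.0028 -0.1907]
1196 [-0.06644411 -0.02427814] [-0.01116205  0.02770396] [0.09544455 0.09875849 0.10034373]
```

View pics/wrist14.png

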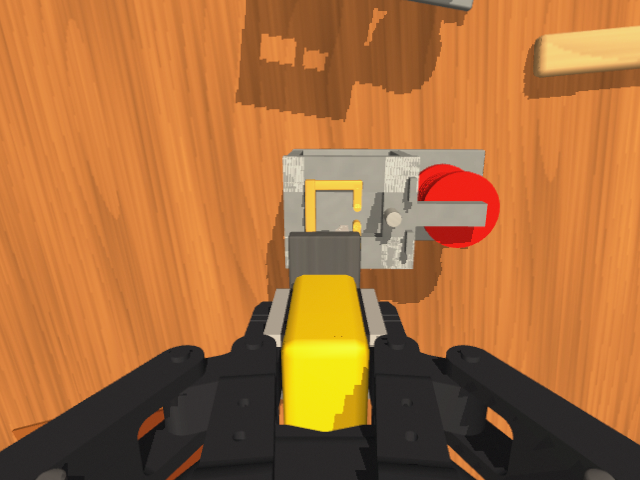

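apply_moves(
  dp=[
    [-0.006,-0.2,0],
    [-0.006,-0.38,0],
    [-0.006,-0.4,0],
    [-0.006,-0.4,0],
    [-0.006,-0.4,0],
    [-0.006,-0.4,0],
    [-0.006,-0.4,0],
    [-0.006,-0.4,0],
    [-0.006,-0.4,0],
    [-0.006,-0.3,0],
    [0,-0.1,0],
    [0,0,0],
    [0,0,0],
    [0,0,0],
    [0,0,0],
    [0,0,0],
  ],
  twist=[
    [0,0,0],
    [0,0,0],
    [0,0,0],
    [0,0,0],
    [0,0,0],
    [0,0,0],
    [0,0,0],
    [0,0,0],
    [0,0,0],
    [0,0,0],
    [0,0,0],
    [0,0,-0.063],
    [0,0,-0.064],
    [0,0,-0.063],
    [0,0,0],
    [0,0,0],
  ],
  jaw=[255,255,255,255,255,255,255,255,255,255,255,255,255,255,255,255],
)

```text
clock: 14.5
tcp_pos: [0.5512, 0.2377, 0.4099]
orientation: [3.093, 0.489, -0.056]
contact_force: [-0.0, -0.5, -1.4]
grip_width: 0.0227
```

```bash
python3 - <<'E'
from h import *
goto([.5545,.230,.42],17.8)
E
```

```text
t 14.5 tcp [0.5512 0.2377 0.4099] yaw 17.97 F [-0.  -0.5 -1.4] w 0.0227
 shift mm [  0.4   8.4 -10.1] units [ 0.0035  0.0698 -0.0838] | twist deg [0.25 2.13 0.17] units [0.0021 0.0177 0.0014]
```

apply_moves(
  dp=[
    [0.006,0.07,-0.08],
    [0,0,0],
    [0,0,0],
  ],
  twist=[
    [0.002,0.018,0.001],
    [0,0,0],
    [0,0,0],
  ],
  jaw=[255,255,255],
)

```text
clock: 14.8
tcp_pos: [0.5553, 0.2279, 0.4197]
orientation: [3.105, 0.475, 0.005]
contact_force: [0.0, 0.8, -2.4]
grip_width: 0.0227
```

```bash
python3 - <<'E'
from h import *
grab('scene','scene3')
goto([.5548,.230,.42],17.8)
f=load('scene3');cv2.imwrite('pics/s3.png',cv2.resize(f['color'][100:300,330:530,::-1],None,fx=3,fy=3))
E
```

```text
t 14.85 tcp [0.5555 0.2276 0.4201] yaw 17.38 F [ 0.4  0.2 -1.4] w 0.0228
 shift mm [ 0.  -2.5  0.1] units [ 0.0002 -0.0208  0.0006] | twist deg [ 0.06 -0.21 -0.43] units [ 0.0005 -0.0017 -0.0035]
```

View pics/s3.png

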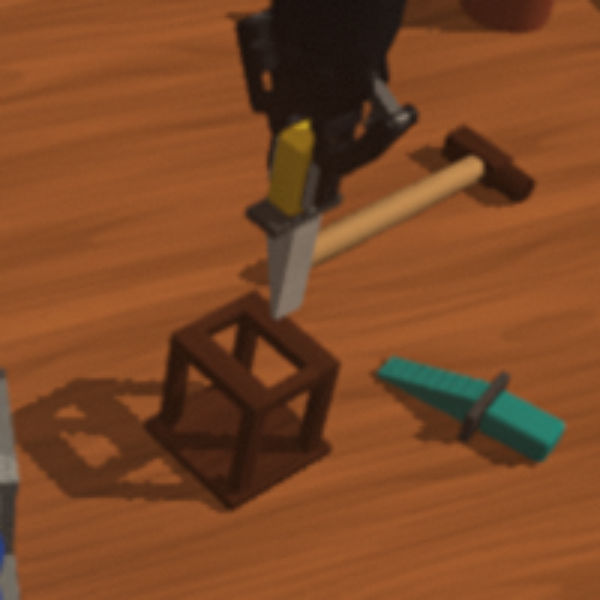

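apply_moves(
  dp=[
    [0,-0.021,0.1],
    [0,0,0.2],
    [0,0,0.2],
    [0,0,0.2],
    [0,0,0.15],
    [0,0,0.05],
    [0,0,0],
  ],
  twist=[
    [0,-0.002,-0.004],
    [0,0,0],
    [0,0,0],
    [0,0,0],
    [0,0,0],
    [0,0,0],
    [0,0,0],
  ],
  jaw=[255,255,255,255,255,255,255],
)

```text
clock: 15.55
tcp_pos: [0.5534, 0.2322, 0.3045]
orientation: [3.102, 0.492, -0.004]
contact_force: [-0.4, -0.0, -0.1]
grip_width: 0.0225
```

```bash
python3 - <<'E'
from h import *
goto([.5548,.230,.2875],17.8)
grab('wrist','wrist15')
goto([.5548,.230,.2875],17.8)
E
```

```text
t 15.55 tcp [0.5534 0.2322 0.3045] yaw 18.03 F [-0.4 -0.  -0.1] w 0.0225
 shift mm [ 0.7  2.5 17. ] units [0.0059 0.0209 0.1419] | twist deg [0.01 0.17 0.23] units [0.0001 0.0014 0.0019]
t 15.6 tcp [0.5535 0.2322 0.305 ] yaw 18.02 F [ 0.3  0.2 -1.7] w 0.023
 shift mm [ 0.6  2.5 17.5] units [0.0049 0.0209 0.1461] | twist deg [-0.    0.14  0.22] units [-0.      0.0011  0.0019]
```

View pics/wrist15.png

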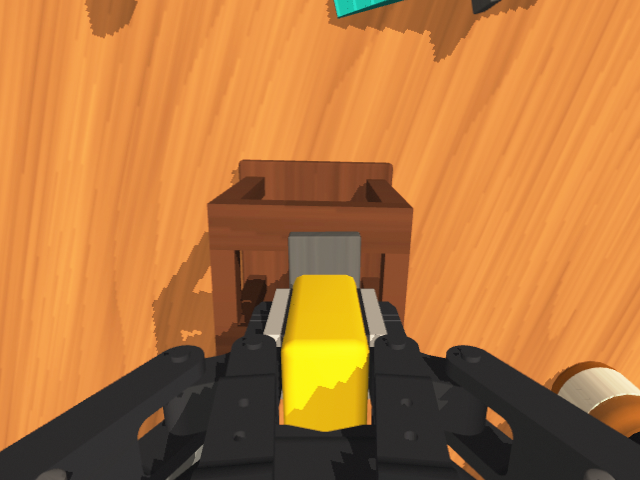

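Wrist15 shows the blade in the rack slot, with the collar at (325,258) above the rack's top bars. I'll lower the last 17 mm gently.

apply_moves(
  dp=[
    [0.005,0.02,0.05],
    [0,0,0.05],
    [0,0,0.03],
    [0,0,0.01],
    [0,0,0],
  ],
  twist=[
    [0,0.001,0.002],
    [0,0,0],
    [0,0,0],
    [0,0,0],
    [0,0,0],
  ],
  jaw=[255,255,255,255,255],
)

```text
clock: 16.1
tcp_pos: [0.5561, 0.2304, 0.2897]
orientation: [-3.102, -0.485, -0.007]
contact_force: [0.7, -0.8, -1.4]
grip_width: 0.0226
```

```bash
python3 - <<'E'
from h import *
goto([.5548,.230,.2875],17.8)
E
```

```text
t 16.1 tcp [0.5561 0.2304 0.2897] yaw 17.76 F [ 0.7 -0.8 -1.4] w 0.0226
 shift mm [-1.4  0.   2.1] units [-0.0113  0.0001  0.0179] | twist deg [-0.07 -0.29 -0.04] units [-0.0006 -0.0024 -0.0003]
```

apply_moves(
  dp=[
    [-0.011,0,0.018],
    [0,0,0.006],
    [0,0,0],
  ],
  twist=[
    [0,-0.002,0],
    [0,0,0],
    [0,0,0],
  ],
  jaw=[255,255,255],
)

```text
clock: 16.4
tcp_pos: [0.5548, 0.23, 0.2874]
orientation: [-3.102, -0.485, -0.001]
contact_force: [0.8, -0.5, -1.1]
grip_width: 0.0228
```

```bash
python3 - <<'E'
from h import *
goto([.5548,.230,.2872],17.8)
E
```

```text
t 16.4 tcp [0.5548 0.23   0.2874] yaw 17.76 F [ 0.8 -0.5 -1.1] w 0.0228
 shift mm [-0.  -0.   0.2] units [-0.0004 -0.0001  0.0019] | twist deg [-0.1  -0.06 -0.04] units [-0.0008 -0.0005 -0.0003]
```

apply_moves(
  dp=[
    [0,0,0.005],
    [0,0,0],
    [0,0,0],
    [0,0,0],
    [0,0,0],
    [0,0,0],
    [0,0,0],
    [0,0,0],
  ],
  twist=[
    [0,0,0],
    [0,0,0],
    [0,0,0],
    [0,0,0],
    [0,0,0],
    [0,0,0],
    [0,0,0],
    [0,0,0],
  ],
  jaw=[255,200,150,100,50,0,0,0],
  grip_force=20,
)

```text
clock: 17.2
tcp_pos: [0.5555, 0.2303, 0.2877]
orientation: [-3.101, -0.485, -0.005]
contact_force: [0.3, 0.2, -0.2]
grip_width: 0.0858
```

```bash
python3 - <<'E'
from h import *
goto([.5548,.230,.42],17.8)
grab('wrist','wrist16')
E
```

```text
t 17.2 tcp [0.5555 0.2303 0.2877] yaw 17.76 F [ 0.3  0.2 -0.2] w 0.0858
 shift mm [  -0.3   -0.2 -132.3] units [-0.0025 -0.002  -1.1021] | twist deg [-0.12 -0.22 -0.04] units [-0.001  -0.0018 -0.0003]
```

View pics/wrist16.png

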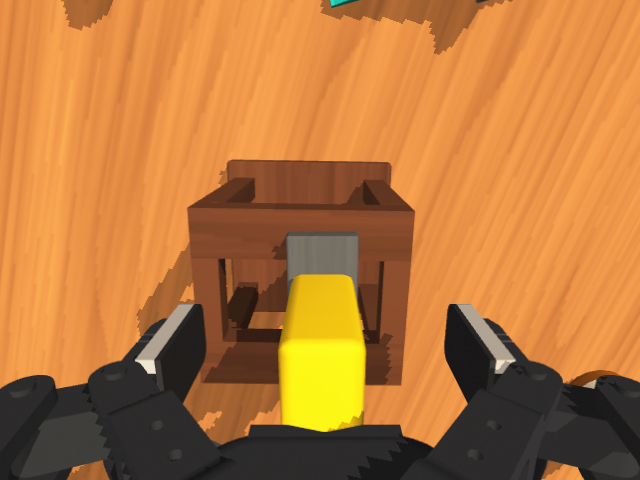

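Wrist16 shows the jaws open and clear, with the wedge upright in the slot (handle columns 280 to 365). I'll retreat straight up.

apply_moves(
  dp=[
    [0,0,-0.1],
    [0,0,-0.2],
    [0,0,-0.25],
    [0,0,-0.25],
    [0,0,-0.2],
    [0,0,-0.1],
    [0,0,0],
    [0,0,0],
    [0,0,0],
  ],
  twist=[
    [0,0,0],
    [0,0,0],
    [0,0,0],
    [0,0,0],
    [0,0,0],
    [0,0,0],
    [0,0,0],
    [0,0,0],
    [0,0,0],
  ],
  jaw=[0,0,0,0,0,0,0,0,0],
)

```text
clock: 18.15
tcp_pos: [0.5546, 0.229, 0.4273]
orientation: [-3.102, -0.483, -0.004]
contact_force: [-0.1, 0.7, -0.0]
grip_width: 0.0857
```

```bash
python3 - <<'E'
from h import *
goto([.5548,.230,.42],17.8)
for i in range(3): f=grab('wrist','wrist17')
s=grab('scene','scene4'); t=grab('top','top4')
m=(f['color'][...,0]>200)&(f['color'][...,1]>180)&(f['color'][...,2]<90)&(f['z_map']>0)
v,u=np.nonzero(m); P=pts(f,np.c_[u,v]);P=P[P[:,2]>.155];print('handle top',np.median(P,0),np.percentile(P[:,2],[2,98]))
# brass in scene4 vs scene0
for nm,ref in(('scene4','scene0'),):
  for lab,(x0,x1) in(('red',(170,240)),('blue',(290,345))):
    for n in(ref,nm):
        g=load(n);c=g['color'].astype(int);mm=(c[...,0]>150)&(c[...,1]>100)&(c[...,2]<90)&(c[...,0]-c[...,1]<90)&(g['z_map']>0)
        v,u=np.nonzero(mm);k=(u>x0)&(u<x1)&(v>220)&(v<300);P=pts(g,np.c_[u[k],v[k]]);P=P[(P[:,2]>.08)&(P[:,2]<.12)];print(lab,n,len(P),P.mean(0).round(4),np.percentile(P[:,2],[5,95]).round(4))
rod=np.array([.5714,-.2343]);
im=np.hstack([cv2.resize(s['color'][170:370,160:460,::-1],(450,300)),cv2.resize(f['color'][:,:,::-1],(350,300))]);cv2.imwrite('pics/fin.png',im)
E
```

```text
t 18.15 tcp [0.5546 0.229  0.4273] yaw 17.71 F [-0.1  0.7 -0. ] w 0.0857
 shift mm [ 0.5 -0.9  7.3] units [ 0.004  -0.0073  0.0612] | twist deg [-0.1  -0.16 -0.09] units [-0.0009 -0.0013 -0.0008]
handle top [0.55654431 0.23204815 0.16385024] [0.16064698 0.16531087]
red scene0 225 [ 0.5557 -0.2333  0.0978] [0.0953 0.1001]
red scene4 230 [ 0.5234 -0.2308  0.0981] [0.096  0.1004]
blue scene0 202 [ 0.5598 -0.0066  0.098 ] [0.0953 0.1007]
blue scene4 217 [ 0.56   -0.0062  0.0977] [0.0921 0.1006]
```

View pics/fin.png

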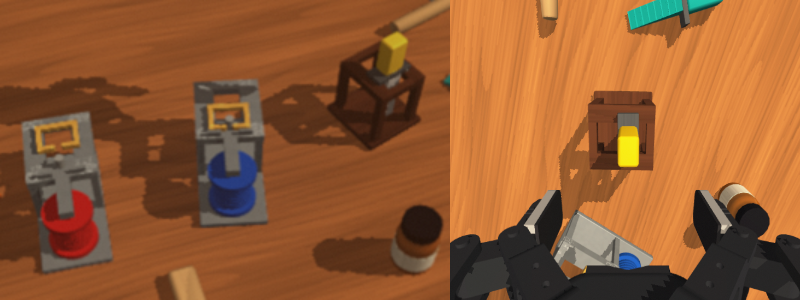

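The final views show the wedge upright in its rack, the red clip flat on its plate 32 mm towards -x, and the blue clip unmoved. Handing in.

```bash
python3 -c "
from bench import r
print(r.hand_in())"
```

```text
the job is handed in; nothing more can be done
None
```

The red reel's clip is off its rod and lying flat on the stand. The wedge is hanging released in its rack, and the job is handed in after about 18 s. `hand_in` gave no verdict, so these results are my own measurements.

I gripped the wedge's handle and lowered the blade into the gap about 14 mm from the rod axis until the collar was about 13 mm over the plate. Then I drew it about 18 mm to -x (12 asked for), lifted it out, and hung it back in its rack.

My last checks showed:
- **Red clip:** it moved about 32 mm towards the stand's -x and lies flat, with its top at about 98 mm, as before.
- **Blue clip:** its measured shift is under 1 mm, within measurement noise.
- **Wedge:** it hangs upright, with its handle top at 163.9 mm as before and about 1 mm from where the camera saw it at first.
- **Gripper:** it is open, clear and touching nothing, and the force reading is near zero.

No check failed. The one disagreement was between cameras. The scene camera's outline of the wedge lay a few millimetres from the wrist-camera fit, so I worked from the wrist camera.

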